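# Shift the bottle roller into third gear

### The job

Put the bottle roller on the bench into third gear: with the fingertips push its gear lever across the gate to the right-hand lane, then forward, away from you, fully home into the third forward slot (counted from the left), without running it into any other slot. Only push the lever, do not pinch it, leave the other things where they stand, and finish clear of everything.

Things in the scene. Friction and masses are not known exactly. Their poses are not given: they have to be found in the camera images.
- roller: White bench bottle roller, fixed. Origin on the worktop under the gate's centre; x forward (towards its rubber rollers and lying bottle, top about 160 mm high), y left, z up; turned up to 0.3 rad. Case x -60 to 190, y -100 to 100 mm, 62 mm high, with a white hump 122 x 152 mm, 88 mm high, round the gate at its near end.
- gate_centre (a point): Centre of the top of the aluminium gate plate (94 x 96 x 4 mm), 94 mm above the worktop. A cross channel 14 mm wide runs 62 mm along the roller's y. Three lanes cross it at y = +24, 0, -24 mm: slots 14 mm wide, 31 mm forward and 31 mm back of the channel's middle. The bars between them have rounded ends.
- slot_3 (a point): Far end of the third forward slot, at the top of the gate plate: the far half of the right-hand lane, 31 mm forward and 24 mm right of the gate's centre. The lane lies at the right end of the channel, so a lever pushed right against the channel's end is in line with it.
- lever_pivot (a point): Point about which the gear lever tilts, 8 mm above the worktop over the roller's origin (hidden in the case). Grip centre in the roller's frame, m: x = 0.150 sin(fore), y = -0.150 cos(fore) sin(across), z = 0.008 + 0.150 cos(fore) cos(across).
- grip_centre (a point): Centre of the black grip on the gear lever: a square block 32 x 32 mm, 44 mm tall, rounded edges, on a 10 mm round steel stick; 150 mm from the pivot, 158 mm above the worktop when upright. It leans with the lever. From lane to lane it travels about 41 mm, from the channel to the end of a slot about 42 mm.
- lever_across (a joint): Sideways tilt of the gear lever, rad: 0 middle lane, positive to the right (roller's -y); about -0.28 left lane, +0.28 right lane, stopped by the channel's end near 0.30. Starts in the channel, between the left lane and just past the middle lane. Stiff friction (about 1.5 to 2 N at the grip), no spring: it stays where it is left.
- lever_fore (a joint): Forward tilt of the gear lever, rad: 0 in the cross channel, positive forward (roller's +x), about 0.29 at the end of a forward slot, -0.29 at the end of a rear slot. The same friction, no spring.
- beaker: Bystander, to be left alone: glass beaker, 53 mm across, 70 mm tall, on the left of the roller.
- bottle_brown: Bystander, to be left alone: bottle with brownish contents and black cap, 57 mm across, 113 mm tall, on the right of the roller.
- marker: Bystander, to be left alone: felt marker, 131 x 15 mm, lying in front of the roller.
- timer: Bystander, to be left alone: white bench timer, 62 x 62 x 20 mm, to the left in front.
- notebook: Bystander, to be left alone: dark blue notebook, 152 x 110 x 12 mm, further left.
- tube_15: Bystander, to be left alone: slim grey 118 mm tube lying at the left.

How it is judged:
By the outcome, as a careful person would: the job done as asked, in the order asked, and still so for the second after the job is handed in, with the robot touching nothing.
It also fails if it takes over 40 s, if anything falls off the work surface, if the arm or the gripper's body presses on something with over 40 N, if the wrist force passes 120 N, or if a joint passes its speed limit or range.

### The arm

A 6-joint arm with a two-finger parallel gripper is mounted at the origin on a cart in front of the work surface, level with it; the furniture and walls round the work are solid. World frame = base frame: x ahead of the robot, y to its left, z up, the work surface at z = 0. Lengths are in m, angles in rad, forces in N, time in s.
With the tool pointing down it reaches from about 0.25 to 0.775 m from the base axis. Payload 4 kg.
Tool frame: the origin (TCP) lies midway between the tips of the shut fingers; the grasp point (between the pads) lies 19 mm behind it; z points along the fingers, y is the line along which they close (so a half turn about z gives the same grasp; the last joint's range is limited). The gripper opens to 94 mm and grips with 3 to 60 N. Pads are 16 mm wide; open, the fingers measure 119 mm over their backs; the gripper's body (75 mm by 177 mm) begins 78 mm behind the grasp point.
Start: joints at [1.035, 0.087, 1.371, -0, 1.684, -0.103], TCP at [0.231, 0.499, 0.206] pointing down, gripper open.
Joint ranges: [-3.1, 3.1], [-0.76, 2.03], [0.27, 2.55], [-1.08, 4.22], [0.17, 2.65], [-2.57, 2.57]. Speed limits (rad/s): [2.79, 2.79, 3.14, 3.14, 3.14, 3.14].

### API

Orientations are given as [roll, pitch, yaw] about the fixed x, y, z axes, in that order (R = Rz(yaw) Ry(pitch) Rx(roll)).
In Python, from bench import robot gives the robot as it stands.
- The arm moves only by the tool servo_tool, never from a script. Its argument "moves" is a list of rows, each a list of 5 numbers: the shift along the tool's x, y, z in units of 25 mm (1.0 is 25 mm), then the turn about the tool's z in units of 6 degrees (1.0 is 6 degrees), then the closure, from 0 (fully open) to 1 (shut). In form: [[dx, dy, dz, yaw, gripper], ...]. A call has 1 to 10 rows; each row is the pose to reach, as a shift and turn from the pose commanded when the call began, along the tool's axes at that moment; what a row does not reach only later rows make up. A row lasts 1/12 s, in which the tool goes at most 41.7 mm and 7.16 degrees, less where a joint would pass 70% of its speed; a pose out of reach is approached as far as the arm can. A call with a gripper value outside its range is refused whole. The fingers move at their own pace and stop on an object; the grip force is fixed at half the most. Time passes only in rows, so rows that repeat a pose let the fingers close. It gives the time, the measured TCP pose, the force, the opening and the grip force at its end, in the units of the state.
- robot.get_obs(): the state, without advancing time (a new reading comes with each control period).
- robot.snapshot(name): name is "scene" or "top" or "wrist"; returns a dict with "image" (400x640x3 uint8, blue, green, red), "fx", "fy", "cx", "cy" (pixels), "k1" (the pictures are not rectified: a ray, as slopes to the right and down, at radius r is drawn at 1 + k1 r^2 times it, then the intrinsics apply), "eye" and "orientation" of the camera in the world; the wrist camera has in their place "T_tool_cam" (4x4, takes a point from camera to tool coordinates, whose origin is the TCP and whose axes are the flange's). Camera axes: x right, y down, z forward; pixel columns grow to the right and rows downward; lengths in m; the calibration is good to about 2 mm. A picture is of the moment at which its call begins: read the wrist's pose just before it. There is no depth.
- robot.close_job(): hands the job in; it is judged then, once.
The state is a dict: "time": time; "joint_positions": joint angles; "qvel": joint speeds; "joint_torque": joint torques, N m; "tool_pos": TCP position; "ee_rot": TCP orientation; "wrist_force": force on the tool from outside, world axes, zero at the start; "wrist_torque": the same for the moment, N m; "width": finger opening in m; "finger_force": force on a finger pad.
Only numpy, scipy, OpenCV 4.12 (cv2) and the standard library are available. Lean on these libraries where they do the work, as an engineer would, in place of code of your own. Each camera call takes 0.05 s, during which the arm holds its last target. There are 200 camera calls.

## Working session

There is one attempt and no reset: what is moved stays moved. The work goes in short steps, Python scripts to look and compute and a tool call to move; the robot and the scene stay as the last step left them, time stands still between calls to the robot, and variables do not carry over. Pictures are saved under pics/ and viewed, at most 10 in all, crops included, and the job is handed in when it is done.

Besides the shell and the picture viewer there is one more tool, called in YAML: its name, and indented under it one key for each argument. servo_tool: Moves the arm, as the interface text tells. Its arguments: {"type":"object","properties":{"moves":{"type":"array"}},"required":["moves"]}

```bash
mkdir -p pics; cat > h.py <<'E'
import numpy as np, cv2, pickle
from scipy.spatial.transform import Rotation as R
def rot(o):
    o=np.array(o,float)
    if o.shape==(3,3): return o
    return (R.from_quat(o) if o.size==4 else R.from_euler('xyz',o)).as_matrix()
def proj(s,P):
    C=rot(s['orientation']); p=(np.atleast_2d(P)-np.array(s['eye']))@C
    a=p[:,:2]/p[:,2:]; r2=(a**2).sum(1,keepdims=True); a=a*(1+s['k1']*r2)
    return a*[s['fx'],s['fy']]+[s['cx'],s['cy']]
def ray(s,u,v,z):
    d=np.array([(u-s['cx'])/s['fx'],(v-s['cy'])/s['fy']]); a=d.copy()
    for _ in range(20): a=d/(1+s['k1']*(a@a))
    w=rot(s['orientation'])@np.array([*a,1]); e=np.array(s['eye'])
    return e+w*(z-e[2])/w[2]
E
python3 - <<'E'
from h import *
from bench import robot
o=robot.get_obs(); print({k:o[k] for k in('time','tool_pos','ee_rot','width')})
for n in('top','scene'):
    s=robot.snapshot(n); cv2.imwrite(f'pics/{n}0.png',s['image']); pickle.dump(s,open(n+'0.pkl','wb'))
    print(n,{k:v for k,v in s.items() if k!='image'})
E
```

```text
{'time': 0.0, 'tool_pos': array([0.2303956 , 0.49881279, 0.20432476]), 'ee_rot': array([-3.13940433e+00, -2.37333954e-04,  2.70878947e+00]), 'width': 0.09408139655683226}
top {'fx': 428.95801915948954, 'fy': 428.95801915948954, 'cx': 307.91634789385705, 'cy': 207.15485326031796, 'k1': -0.007696616098294674, 'eye': array([0.3418459 , 0.09580805, 1.41169399]), 'orientation': array([-3.01907682, -0.00882484, -1.58571842])}
scene {'fx': 361.9225246492177, 'fy': 361.9225246492177, 'cx': 320.69017911025907, 'cy': 201.24232276019265, 'k1': -0.08106939795500626, 'eye': array([-0.05524381, -0.44879581,  0.7828407 ]), 'orientation': array([-2.27186252,  0.02234156, -0.82662587])}
```

View pics/top0.png

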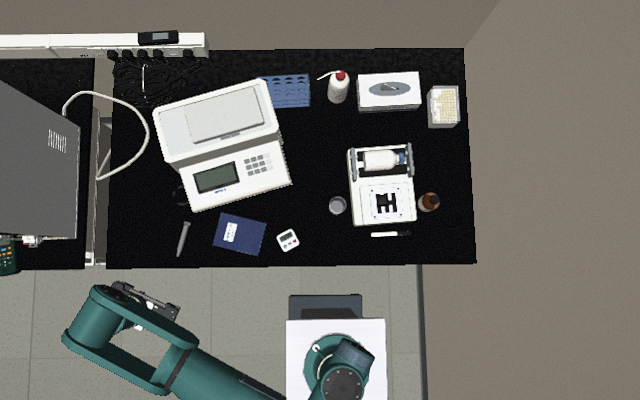

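View pics/scene0.png

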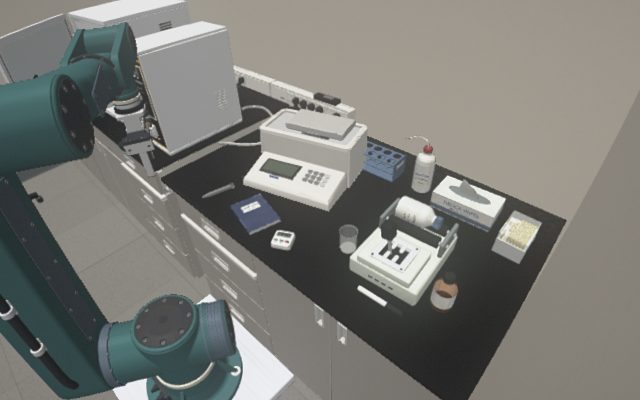

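The top picture shows the roller's case at about (348-415, 145-226) and the gate at about (386,203). The scene picture shows the grip at about (388,230) and the gate at about (397,255). I'll enlarge both.

```bash
python3 - <<'E'
from h import *
a=pickle.load(open('top0.pkl','rb'))['image'][140:235,335:450]
b=pickle.load(open('scene0.pkl','rb'))['image'][190:310,335:475]
a=cv2.resize(a,None,fx=4,fy=4,interpolation=cv2.INTER_CUBIC)
a=cv2.resize(pickle.load(open('top0.pkl','rb'))['image'][140:240,340:420],(400,500),interpolation=cv2.INTER_CUBIC)
b=cv2.resize(pickle.load(open('scene0.pkl','rb'))['image'][200:300,345:425],(400,500),interpolation=cv2.INTER_CUBIC)
cv2.imwrite('pics/c0.png',np.hstack([a,b]))
E
```

```text
(no output)
```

View pics/c0.png

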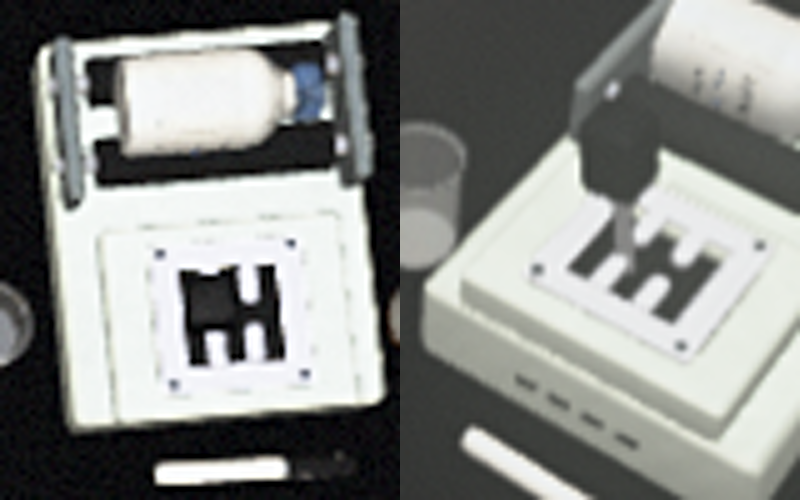

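```bash
python3 - <<'E'
from h import *
t=pickle.load(open('top0.pkl','rb'));s=pickle.load(open('scene0.pkl','rb'))
T=lambda x,y:(340+(x+.5)/5-.5,140+(y+.5)/5-.5)
S=lambda x,y:(345+(x-400+.5)/5-.5,200+(y+.5)/5-.5)
P=[ray(t,*T(*p),.094)[:2] for p in[(160,254),(291,243),(305,373),(174,385)]]
Q=[ray(s,*S(*p),.094)[:2] for p in[(760,245),(682,346),(537,270)]]
print(np.round(P,4),np.mean(P,0));print(np.round(Q,4),(Q[0]+Q[2])/2)
c=(np.mean(P,0)+(Q[0]+Q[2])/2)/2
f=(P[0]+P[1]-P[2]-P[3]); l=(P[0]+P[3]-P[1]-P[2])
print('yaw',np.arctan2(f[1],f[0]),np.arctan2(-l[0],l[1]), 'scene', np.arctan2(*(Q[0]-Q[1])[::-1]), np.arctan2(-(Q[2]-Q[1])[0],(Q[2]-Q[1])[1]))
# case corners
for p,z in [((68,432),.0),((385,402),.0)]: print(ray(t,*T(*p),.062))
print('grip top', ray(t,*T(212,300),.165), 'scene', ray(s,*S(619,150),.157))
yaw=np.mean([np.arctan2(f[1],f[0]),np.arctan2(-l[0],l[1])])
Rz=R.from_euler('z',yaw).as_matrix()
for a in(-.3,-.2,-.1,0,.1):
    g=np.array([0,-.15*np.sin(a),.008+.15*np.cos(a)]); tp=np.array([0,-.172*np.sin(a),.008+.172*np.cos(a)])
    w=lambda p:Rz@p+[*c,0]
    u=proj(t,w(tp))[0];v=proj(s,w(g))[0]
    print(a,w(g),((u-[340,140])*5).round(),((v-[345,200])*5+[400,0]).round())
E
```

```text
[[ 0.5537 -0.1174]
 [ 0.5596 -0.1995]
 [ 0.478  -0.2048]
 [ 0.4716 -0.1233]] [ 0.51573877 -0.16125463]
[[ 0.558  -0.1958]
 [ 0.4764 -0.2021]
 [ 0.4695 -0.1202]] [ 0.5137741 -0.1580395]
yaw 0.06910949627304973 0.07424057329632495 scene 0.07700553050201582 0.08330548316860581
[ 0.44594169 -0.06061898  0.062     ]
[ 0.46209642 -0.26219304  0.062     ]
grip top [ 0.51454204 -0.13560876  0.165     ] scene [ 0.51073205 -0.13390945  0.157     ]
-0.3 [ 0.51158194 -0.11543285  0.15130047] [167. 303.] [586. 138.]
-0.2 [ 0.51262232 -0.12992318  0.15500999] [197. 299.] [612. 145.]
-0.1 [ 0.51368402 -0.1447105   0.15725062] [226. 296.] [639. 155.]
0 [ 0.51475643 -0.15964707  0.158     ] [256. 293.] [666. 167.]
0.1 [ 0.51582885 -0.17458363  0.15725062] [285. 291.] [693. 181.]
```

```bash
cat >> h.py <<'E'
C=np.array([.5148,-.1596]);YAW=.076
def goto(o,xyz,yaw=None):
    "units for a world target; yaw in rad"
    M=R.from_euler('xyz',o['ee_rot']).as_matrix()
    d=M.T@(np.array(xyz)-o['tool_pos'])/.025
    w=0 if yaw is None else -(((yaw-o['ee_rot'][2]+np.pi)%(2*np.pi))-np.pi)/np.deg2rad(6)
    return d.round(3),round(w,2)
def rol(x,y,z): 
    return [*(C+R.from_euler('z',YAW).as_matrix()[:2,:2]@[x,y]),z]
def inr(p): return R.from_euler('z',-YAW).as_matrix()[:2,:2]@(np.array(p)[:2]-C)
E
python3 - <<'E'
from h import *
from bench import robot
o=robot.get_obs(); y=np.pi/2+YAW
print(goto(o,[.36,.13,.204],y),rol(0,.066,.145))
E
```

```text
(array([-10.893, -11.22 ,   0.037]), np.float64(10.14)) [np.float64(0.5097888273416529), np.float64(-0.09379051627167834), 0.145]
```

servo_tool:
  moves:
    - [-10.9, -11.2, 0, 10.14, 1]
    - [-10.9, -11.2, 0, 10.14, 1]
    - [-10.9, -11.2, 0, 10.14, 1]
    - [-10.9, -11.2, 0, 10.14, 1]
    - [-10.9, -11.2, 0, 10.14, 1]
    - [-10.9, -11.2, 0, 10.14, 1]
    - [-10.9, -11.2, 0, 10.14, 1]
    - [-10.9, -11.2, 0, 10.14, 1]
    - [-10.9, -11.2, 0, 10.14, 1]
    - [-10.9, -11.2, 0, 10.14, 1]

```text
time: 0.93
tool_pos: [0.3613, 0.1267, 0.2051]
ee_rot: [3.141, 0.002, 1.64]
wrist_force: [0.2, -0.0, 0.7]
width: 0.0306
finger_force: 0.0
```

```bash
python3 - <<'E'
from h import *
from bench import robot
o=robot.get_obs(); y=np.pi/2+YAW
print(o['time'],o['tool_pos'],o['ee_rot'],o['width'],o['wrist_force'],o['joint_positions'].round(2) )
print(goto(o,[.40,-.09,.204],y))
E
```

```text
0.9333 [0.36129395 0.12671063 0.20513123] [3.14139317e+00 2.14266394e-03 1.63977402e+00] 0.030621018696994167 [ 0.21937718 -0.01728475  0.67676428] [ 0.19 -0.29  1.72 -0.    1.72  0.12]
(array([-8.754,  0.947,  0.064]), np.float64(-0.07))
```

servo_tool:
  moves:
    - [-8.8, 0.95, 0, -0.07, 1]
    - [-8.8, 0.95, 0, -0.07, 1]
    - [-8.8, 0.95, 0, -0.07, 1]
    - [-8.8, 0.95, 0, -0.07, 1]
    - [-8.8, 0.95, 0, -0.07, 1]
    - [-8.8, 0.95, 0, -0.07, 1]
    - [-9.1, 5.3, 0, -0.07, 1]
    - [-9.1, 5.3, 0, -0.07, 1]
    - [-9.1, 5.3, 0, -0.07, 1]
    - [-9.1, 5.3, 0, -0.07, 1]

```text
time: 1.77
tool_pos: [0.513, -0.0862, 0.2031]
ee_rot: [-3.14, -0.001, 1.655]
wrist_force: [-0.0, 0.7, -0.7]
width: 0.0004
finger_force: 0.0
```

```bash
python3 - <<'E'
from h import *
from bench import robot
o=robot.get_obs(); y=np.pi/2+YAW
print(o['time'],o['tool_pos'],o['ee_rot'],o['width'],inr(o['tool_pos']))
s=robot.snapshot('top'); a=cv2.resize(s['image'][140:240,340:420],(400,500),interpolation=cv2.INTER_CUBIC)
s=robot.snapshot('scene'); b=cv2.resize(s['image'][170:270,335:415],(400,500),interpolation=cv2.INTER_CUBIC)
cv2.imwrite('pics/c1.png',np.hstack([a,b]))
print(goto(o,rol(0,.066,.148),y))
E
```

```text
1.7667 [ 0.51295589 -0.08616164  0.20305272] [-3.13972048e+00 -1.47454645e-03  1.65454685e+00] 0.00043221282756594515 [0.00373716 0.07336639]
(array([-0.297, -0.148,  2.202]), np.float64(0.07))
```

View pics/c1.png

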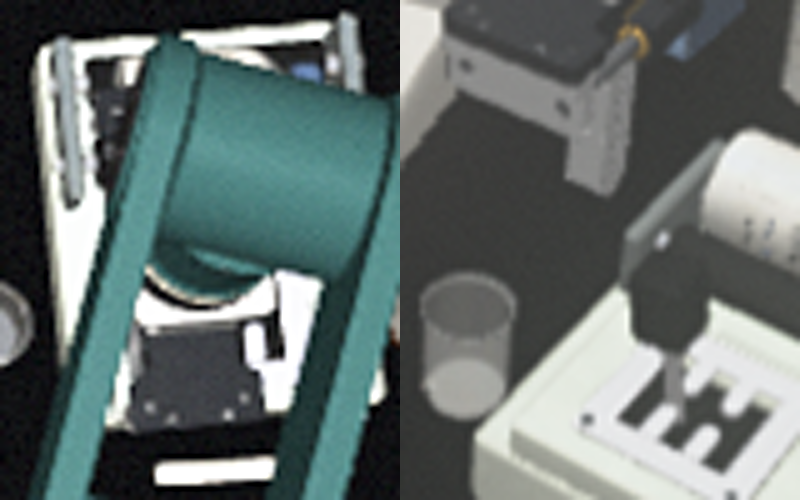

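The scene crop shows the shut fingertips near (592,190), up and left of the untouched grip at (668,300), with the beaker clear below. I'll descend beside the grip.

servo_tool:
  moves:
    - [-0.1, -0.15, 0.7, 0.07, 1]
    - [-0.1, -0.15, 1.4, 0.07, 1]
    - [-0.2, -0.15, 2.2, 0.07, 1]
    - [-0.2, -0.15, 2.2, 0.07, 1]
    - [-0.2, -0.15, 2.2, 0.07, 1]

```text
time: 2.28
tool_pos: [0.505, -0.0909, 0.1499]
ee_rot: [-3.139, -0.001, 1.647]
wrist_force: [-0.2, 0.3, 0.4]
width: 0.0005
finger_force: 0.0
```

```bash
cat > g.py <<'E'
from h import *
from bench import robot
import sys
o=robot.get_obs(); y=np.pi/2+YAW
a=list(map(float,sys.argv[1:]))
print(o['time'],'roller',inr(o['tool_pos']).round(4),o['tool_pos'][2],'F',o['wrist_force'].round(2))
if a: print(goto(o,rol(*a),y))
E
python3 g.py 0 0.035 .148;python3 g.py 0 -.016 .148
```

```text
2.2833 roller [-0.0045  0.0693] 0.14986110649515466 F [-0.2   0.28  0.38]
(array([-1.37 ,  0.182,  0.073]), np.float64(-0.0))
2.2833 roller [-0.0045  0.0693] 0.14986110649515466 F [-0.2   0.28  0.38]
(array([-3.41 ,  0.183,  0.071]), np.float64(-0.0))
```

servo_tool:
  moves:
    - [-0.3, 0.1, 0.05, 0, 1]
    - [-0.6, 0.1, 0.05, 0, 1]
    - [-0.9, 0.1, 0.05, 0, 1]
    - [-1.2, 0.1, 0.05, 0, 1]
    - [-1.4, 0.1, 0.05, 0, 1]
    - [-1.6, 0.1, 0.05, 0, 1]
    - [-1.8, 0.1, 0.05, 0, 1]
    - [-1.8, 0.1, 0.05, 0, 1]

```text
time: 2.95
tool_pos: [0.5127, -0.1369, 0.1492]
ee_rot: [3.142, 0.0, 1.646]
wrist_force: [-0.2, 0.9, 0.7]
width: 0.0004
finger_force: 0.3
```

```bash
python3 g.py 0 -.016 .148; python3 - <<'E'
from h import *
from bench import robot
s=robot.snapshot('scene'); b=cv2.resize(s['image'][190:290,335:435],(500,500),interpolation=cv2.INTER_CUBIC)
cv2.imwrite('pics/c2.png',b)
E
```

```text
2.95 roller [-0.0003  0.0228] 0.14919617466059892 F [-0.24  0.86  0.75]
(array([-1.551,  0.015,  0.048]), np.float64(-0.01))
```

View pics/c2.png

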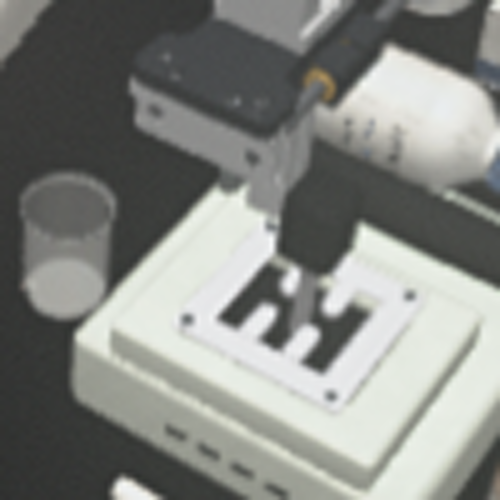

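The lever is moving right in the channel, with the stick at about (302,310) near the middle lane and the fingers flat against the grip's left face. I'll keep pushing right.

servo_tool:
  moves:
    - [-0.25, 0.0, 0, 0, 1]
    - [-0.5, 0.0, 0, 0, 1]
    - [-0.75, 0.0, 0, 0, 1]
    - [-1.0, 0.0, 0, 0, 1]
    - [-1.2, 0.0, 0, 0, 1]
    - [-1.4, 0.0, 0, 0, 1]
    - [-1.4, 0.0, 0, 0, 1]

```text
time: 3.58
tool_pos: [0.5152, -0.1719, 0.1487]
ee_rot: [-3.141, 0.0, 1.646]
wrist_force: [-0.0, 1.1, -0.3]
width: 0.0005
finger_force: 0.3
```

```bash
python3 g.py 0 -.016 .148
```

```text
3.5833 roller [-0.0006 -0.0123] 0.14874537991340595 F [-0.    1.07 -0.31]
(array([-0.148,  0.023,  0.03 ]), np.float64(-0.01))
```

servo_tool:
  moves:
    - [-0.1, 0.0, 0, 0, 1]
    - [-0.15, 0.0, 0, 0, 1]
    - [-0.2, 0.0, 0, 0, 1]
    - [-0.2, 0.0, 0, 0, 1]

```text
time: 3.92
tool_pos: [0.5157, -0.1758, 0.1492]
ee_rot: [-3.142, -0.0, 1.647]
wrist_force: [-0.1, 0.9, -0.4]
width: 0.0005
finger_force: 0.5
```

servo_tool:
  moves:
    - [-0.06, 0.0, 0, 0, 1]
    - [-0.12, 0.0, 0, 0, 1]
    - [-0.12, 0.0, 0, 0, 1]

```text
time: 4.17
tool_pos: [0.5158, -0.1774, 0.1489]
ee_rot: [-3.141, -0.003, 1.648]
wrist_force: [-0.3, 5.1, -0.5]
width: 0.0005
finger_force: 2.3
```

```bash
python3 g.py; python3 - <<'E'
from h import *
from bench import robot
s=robot.snapshot('scene'); b=cv2.resize(s['image'][190:290,345:445],(600,600),interpolation=cv2.INTER_CUBIC)
cv2.imwrite('pics/c3.png',b)
E
```

```text
4.1667 roller [-0.0004 -0.0179] 0.1489327277633826 F [-0.29  5.09 -0.5 ]
```

View pics/c3.png

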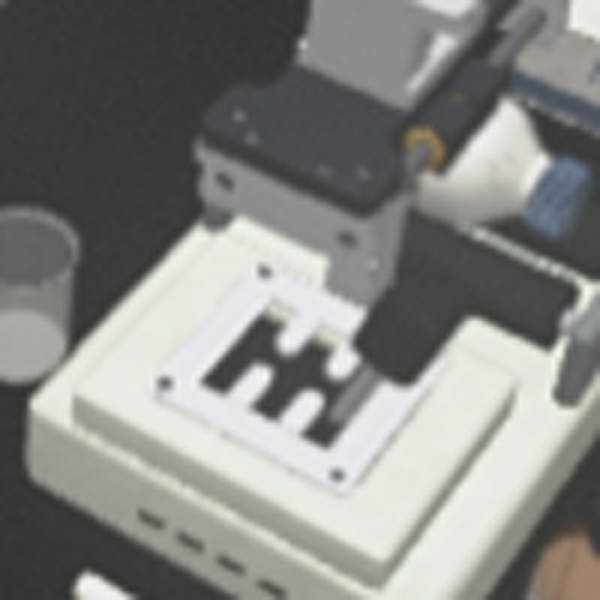

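Force is up at 5 N and the stick stands at the channel's right end, at about (345,405). Next I'll back off left, go round, and come in behind the grip.

servo_tool:
  moves:
    - [0.4, 0, 0, 0, 1]
    - [0.8, 0, 0, 0, 1]
    - [0.8, 0, 0, 0, 1]
    - [0.8, -0.8, 0.1, 0, 1]
    - [0.8, -1.6, 0.25, 0, 1]
    - [0.8, -2.1, 0.25, 0, 1]
    - [0.8, -2.1, 0.25, 0, 1]
    - [0, -2.1, 0.25, 0, 1]
    - [-0.85, -2.1, 0.25, 0, 1]
    - [-0.85, -2.1, 0.25, 0, 1]

```text
time: 5.05
tool_pos: [0.4662, -0.207, 0.1435]
ee_rot: [3.14, 0.003, 1.645]
wrist_force: [0.4, 1.0, -0.3]
width: 0.0006
finger_force: 0.0
```

```bash
python3 g.py -.02 -.04 .1425; python3 g.py .0115 -.04 .1425
```

```text
5.05 roller [-0.0521 -0.0436] 0.14347611768712487 F [ 0.37  1.03 -0.34]
(array([0.147, 1.282, 0.04 ]), np.float64(-0.02))
5.05 roller [-0.0521 -0.0436] 0.14347611768712487 F [ 0.37  1.03 -0.34]
(array([0.149, 2.542, 0.042]), np.float64(-0.02))
```

servo_tool:
  moves:
    - [0.1, 0.3, 0, 0, 1]
    - [0.1, 0.6, 0, 0, 1]
    - [0.1, 0.8, 0, 0, 1]
    - [0.1, 1.0, 0, 0, 1]
    - [0.1, 1.2, 0, 0, 1]
    - [0.1, 1.4, 0, 0, 1]
    - [0.1, 1.6, 0, 0, 1]
    - [0.1, 1.6, 0, 0, 1]

```text
time: 5.72
tool_pos: [0.5059, -0.1981, 0.1429]
ee_rot: [3.141, -0.0, 1.648]
wrist_force: [-0.0, -0.4, 1.0]
width: 0.0003
finger_force: 0.3
```

```bash
python3 g.py .0115 -.04 .1425; python3 - <<'E'
from h import *
from bench import robot
s=robot.snapshot('scene'); b=cv2.resize(s['image'][190:290,345:445],(600,600),interpolation=cv2.INTER_CUBIC)
cv2.imwrite('pics/c4.png',b)
E
```

```text
5.7167 roller [-0.0118 -0.0377] 0.1429004979263573 F [-0.02 -0.39  1.02]
(array([-0.093,  0.932,  0.017]), np.float64(0.01))
```

View pics/c4.png

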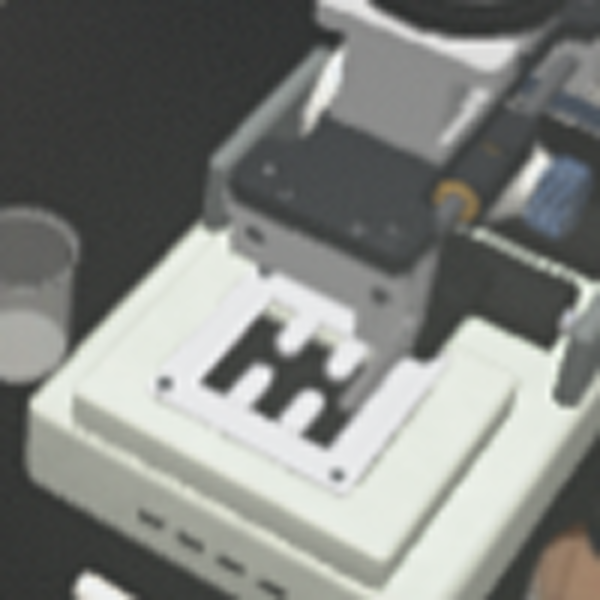

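The lever is entering the third forward slot. Its stick is half hidden behind the finger at about (355,390), and the beaker is untouched. I'll keep pushing to the end.

servo_tool:
  moves:
    - [-0.05, 0.2, 0, 0, 1]
    - [-0.05, 0.4, 0, 0, 1]
    - [-0.05, 0.6, 0, 0, 1]
    - [-0.05, 0.75, 0, 0, 1]
    - [-0.05, 0.85, 0, 0, 1]
    - [-0.05, 0.85, 0, 0, 1]

```text
time: 6.27
tool_pos: [0.5272, -0.1984, 0.1428]
ee_rot: [3.14, 0.001, 1.647]
wrist_force: [-0.4, -0.0, -0.8]
width: 0.0004
finger_force: 0.3
```

servo_tool:
  moves:
    - [0, 0.06, 0, 0, 1]
    - [0, 0.12, 0, 0, 1]
    - [0, 0.12, 0, 0, 1]

```text
time: 6.52
tool_pos: [0.5295, -0.1981, 0.1431]
ee_rot: [3.141, 0.001, 1.647]
wrist_force: [-1.1, -1.1, -1.2]
width: 0.0006
finger_force: 0.5
```

```bash
python3 g.py .0115 -.04 .1425
```

```text
6.5167 roller [ 0.0118 -0.0395] 0.143094605594637 F [-1.1  -1.09 -1.2 ]
(array([-0.019, -0.011,  0.024]), np.float64(-0.0))
```

No end stop felt yet, so I'll push on in small steps.

servo_tool:
  moves:
    - [0, 0.06, 0, 0, 1]
    - [0, 0.12, 0, 0, 1]
    - [0, 0.12, 0, 0, 1]

```text
time: 6.77
tool_pos: [0.5316, -0.1978, 0.1429]
ee_rot: [-3.14, 0.0, 1.647]
wrist_force: [-3.2, 0.1, -0.9]
width: 0.0004
finger_force: 1.8
```

servo_tool:
  moves:
    - [0, 0.06, 0, 0, 1]
    - [0, 0.1, 0, 0, 1]
    - [0, 0.1, 0, 0, 1]

```text
time: 7.02
tool_pos: [0.5324, -0.1978, 0.1427]
ee_rot: [-3.136, -0.0, 1.646]
wrist_force: [-8.0, -1.3, 1.3]
width: 0.0
finger_force: 4.1
```

It's firmly at the end stop, at 8 N. I'll back straight off, rise, and move away to check.

servo_tool:
  moves:
    - [0, -0.5, 0, 0, 1]
    - [0, -1.5, 0, 0, 1]
    - [0, -3, 0, 0, 1]
    - [0, -3, -1.5, 0, 1]
    - [0, -3, -3, 0, 1]
    - [0.5, -4, -3.5, 0, 1]
    - [2, -5, -3.5, 0, 1]
    - [4, -5.5, -3.5, 0, 1]
    - [5.5, -5.5, -3.5, 0, 1]
    - [7, -5.5, -3.5, 0, 1]

```text
time: 7.85
tool_pos: [0.3847, -0.0365, 0.2317]
ee_rot: [3.136, 0.0, 1.645]
wrist_force: [0.8, 0.4, -0.3]
width: 0.0004
finger_force: 0.0
```

servo_tool:
  moves:
    - [1.6, 0, 0, 0, 1]
    - [3.2, 0, 0, 0, 1]
    - [4.5, 0, 0, 0, 1]
    - [4.5, 0, 0, 0, 1]
    - [4.5, 0, 0, 0, 1]

```text
time: 8.27
tool_pos: [0.3765, 0.0761, 0.2312]
ee_rot: [3.138, -0.0, 1.652]
wrist_force: [-0.4, 0.1, -0.0]
width: 0.0
finger_force: 0.0
```

```bash
python3 g.py; python3 - <<'E'
from h import *
from bench import robot
t=robot.snapshot('top'); a=cv2.resize(t['image'][140:240,340:420],(400,500),interpolation=cv2.INTER_CUBIC)
s=robot.snapshot('scene'); b=cv2.resize(s['image'][200:300,350:430],(400,500),interpolation=cv2.INTER_CUBIC)
cv2.imwrite('pics/c5.png',np.hstack([a,b]))
f,c=.29,.28
p=[*rol(.15*np.sin(f),-.15*np.cos(f)*np.sin(c),.008+.15*np.cos(f)*np.cos(c))]
print((proj(t,p)-[340,140])*5,(proj(s,p)-[350,200])*5+[400,0])
E
```

```text
8.2667 roller [-0.12    0.2455] 0.23122128014194113 F [-0.35  0.11 -0.04]
[[301.92874642 225.01074136]] [[751.95110303 168.33424005]]
```

View pics/c5.png

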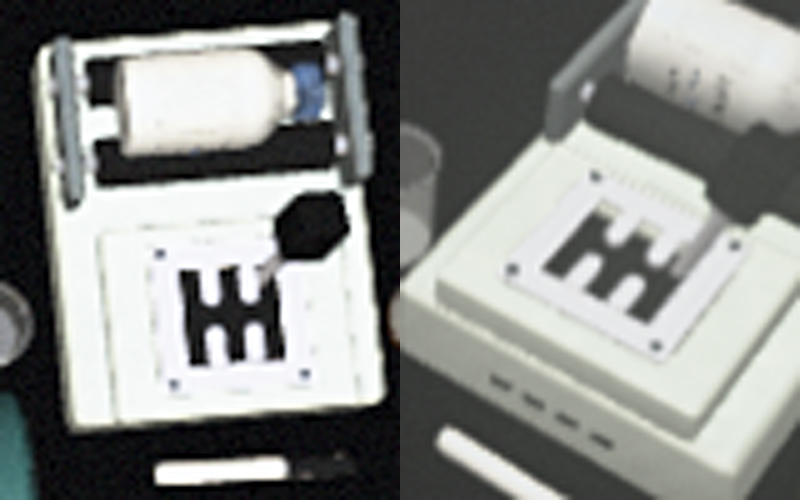

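The stick is at the far end of the right forward slot, at (268,268) in the top view. The grip is at (311,226), close to the predicted (302,225), and the bystanders in view haven't moved. I'll hand it in.

```bash
python3 -c "
from bench import robot
print(robot.close_job())"
```

```text
the job is handed in; nothing more can be done
None
```

The roller is in third gear: the lever was pushed right to the channel's end, then forward to the end stop in the third slot (about 8 N felt there), and the arm finished clear at about 8.3 s when I handed the job in.

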